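Bring the third sample cell into the photometer's beam and hold it there

TASK

Shut the photometer's cell compartment lid, then turn the winged cell-changer knob clockwise from its rest, feeling for the clicks, to the third click and not past it. The knob springs back when let go, so keep hold of it there: finish with the knob still held at the third click, the lid fully shut and the things round about left where they are.

Things in the scene. Friction and masses are not known exactly. Their poses are not given: they have to be found in the camera images.
- photometer: Bench photometer, fixed, 300 deep (x) x 380 wide (y) mm, deck 128 mm high, sloping front panel with display and keys facing -x. Origin: centre of its underside; x to its back, z up. Cell compartment (130 x 130 mm) on the right of the deck, centred at (20, -95) mm; changer knob on the left, axis at (10, 85) mm. The small round trimmer (18 mm) on the front panel is not used.
- lid_hinge (a point): Axis of the compartment lid's hinge, at mid-width, 130 mm above the bench; it runs along the photometer's y at the far (+x) side of the compartment. Fixed on the photometer.
- lid_edge (a point): Middle of the lid's free edge, on its upper face; moves with the lid. Lid: grey plate 152 wide x 12 mm thick. The point is 150 mm from the hinge axis along the plate and 12 mm above it; x runs along the plate towards the hinge, z is its upward normal. A tab 44 mm wide stands out 16 mm beyond the edge. Shut, the upper face is 142 mm above the bench.
- lid (a joint): Lid angle in rad: 0 is shut (horizontal), growing as it opens up and back, at most 1.35. Stiff friction hinge (0.2 N m): it stays where it is left and is pushed down on its upper face near the free edge with 1 to 3 N.
- knob_grip (a point): Grip point of the cell-changer knob: on its vertical axis, 160 mm above the bench, inside its upright black wing (bar), 44 long x 13 thick, 142 to 171 mm above the bench, on a round skirt of 48 mm diameter. x runs along the bar to the white pointer line, at rest 0.6 rad anticlockwise (from above) from the photometer's x; pinch the bar along y.
- changer (a joint): Knob angle in rad: 0 at rest, growing clockwise seen from above. Clicks at 0.4, 0.8, 1.2 and 1.6 rad (end stop), each with a dot on the plate beneath. Torque to turn: return spring 0.12 N m at rest, 0.16 at the end, plus or minus 0.08 of detent: most 0.1 rad past a click, least 0.3 rad past it. Let go anywhere, it springs back to 0.
- cell_case: Bystander: closed grey case 50 x 70 x 28 mm on the back left of the photometer's deck. Origin: centre of its underside.
- beaker: Bystander: glass beaker, 68 mm across, 90 mm high, on the bench left of the photometer. Origin: centre of its underside.
- wash_bottle: Bystander: white wash bottle, 64 mm across, 175 mm high with its spout, left of the photometer. Origin: centre of its underside.
- tube_rack: Bystander: white test-tube rack 220 x 70 mm, 110 mm high with its tubes, right of the photometer. Origin: centre of its underside.
- reagent_bottle: Bystander: brown bottle, 68 mm across, 150 mm high, on the right of the bench. Origin: centre of its underside.
- cap_jar: Bystander: white jar, 64 mm across, 75 mm high, on the left of the bench. Origin: centre of its underside.

How it is judged:
On the way, in this order (a step that is already met when the one before it is completed fails the run):
1. the lid is shut while the knob is still at rest (value of joint lid below 0.05 rad and value of joint changer below 0.2 rad), for 0.2 s.
2. the knob is held at the third click (value of joint changer between 1.08 and 1.32 rad and contact force between the fingers and changer above 2 N), for 0.3 s.
At the end, for the whole second after the job is handed in: the knob stands still at the third click (1.2 rad, within 0.12 rad) gripped by the fingers (more than 2 N), and the lid is shut (within 0.05 rad) (all of step 2 and velocity of joint changer between -0.1 and 0.1 rad/s and value of joint lid below 0.05 rad); the arm keeps its last pose, push and grip.
It fails at once if the knob is turned while the lid is open (value of joint lid above 0.1 rad and value of joint changer above 0.25 rad).
It fails at once if the knob goes past the third click, over the crest towards the fourth (value of joint changer above 1.42 rad).
It fails at once if a bystander is moved by more than 30 mm (distance of any of cell_case, beaker, wash_bottle, tube_rack, reagent_bottle, cap_jar from where it was at the start of the episode above 0.03 m).
It also fails if it takes over 64 s, if anything falls off the work surface, if the arm or the gripper's body presses on something with over 40 N, if the wrist force passes 120 N, or if a joint passes its speed limit or range.

ROBOT

A 6-joint arm with a two-finger parallel gripper is mounted at the origin on the work surface. World frame = base frame: x ahead of the robot, y to its left, z up, the work surface at z = 0. Lengths are in m, angles in rad, forces in N, time in s.
With the tool pointing down it reaches from about 0.225 to 0.875 m from the base axis. Payload 3.4 kg.
Tool frame: the origin (TCP) lies at the very end of the fingers, on their centre line; the grasp point (between the pads) lies 19 mm behind it; z points along the fingers, y is the line along which they close (so a half turn about z gives the same grasp; the last joint's range is limited). The gripper opens to 85 mm and grips with 20 to 120 N. Pads are 22 mm wide; open, the fingers measure 114 mm over their backs; the gripper's body (76 mm by 85 mm) begins 54 mm behind the grasp point. The pads swing forward as they close: fully open they stand 13 mm farther back than shut.
Start: joints at [1.218, 0.276, 1.505, -0, 1.361, -0.121], TCP at [0.132, 0.56, 0.209] pointing down, gripper open.
Joint ranges: [-2.89, 2.89], [-0.75, 2.08], [0.22, 2.7], [-1.18, 4.32], [0.11, 2.71], [-2.7, 2.7]. Speed limits (rad/s): [2.57, 2.57, 3.14, 3.14, 3.14, 3.14].

INTERFACE

Orientations are given as a unit quaternion [w, x, y, z].
In Python, from rig import arm gives the robot as it stands. The module is installed in compiled form; this text tells all that it offers.
- The arm moves only by the shell command python3 -m crank 'ROWS' [FORCE]. ROWS is JSON, one flat list of numbers, 7 for each row, row after row: the closure, from -1 (fully open) to 1 (shut), then the shift along the tool's x, y, z in mm, then the turn, a rotation vector about the tool's x, y, z in degrees. A call has 1 to 5 rows; each row is the pose to reach, as a shift and turn from the pose commanded when the call began, along the tool's axes at that moment; what a row does not reach only later rows make up. A row lasts 1/10 s, in which the tool goes at most 50 mm and 8.59 degrees, less where a joint would pass 70% of its speed; a pose out of reach is approached as far as the arm can. A call with a gripper value outside its range is refused whole. The fingers move at their own pace and stop on an object; FORCE is the grip in N (left out, the last holds). Time passes only in rows, so rows that repeat a pose let the fingers close. It gives the time, the measured TCP pose, the force, the opening and the grip force at its end, in the units of the state.
- arm.get_obs(): the state, without advancing time (a new reading comes with each control period).
- arm.capture(name): name is "scene" or "top"; returns a dict with "image" (420x560x3 uint8, blue, green, red), "camera_matrix" (3x3 intrinsics, pixels), "k1" (the pictures are not rectified: a ray, as slopes to the right and down, at radius r is drawn at 1 + k1 r^2 times it, then the intrinsics apply), "R" (3x3) and "t" (3): a world point X has camera coordinates R X + t. Camera axes: x right, y down, z forward; pixel columns grow to the right and rows downward; lengths in m; the calibration is good to about 2 mm. A picture is of the moment at which its call begins. There is no depth.
- arm.close_job(): hands the job in; it is judged then, once.
The state is a dict: "clock": time; "joint_positions": joint angles; "dq": joint speeds; "joint_efforts": joint torques, N m; "eef_pos": TCP position; "tool_rot": TCP orientation; "contact_force": force on the tool from outside, world axes, zero at the start; "moment": the same for the moment, N m; "width": finger opening in m; "finger_force": force on a finger pad.
Only numpy, scipy, OpenCV 4.12 (cv2) and the standard library are available. Lean on these libraries where they do the work, as an engineer would, in place of code of your own. Each camera call takes 0.05 s, during which the arm holds its last target. There are 200 camera calls.

## Working session

There is one attempt and no reset: what is moved stays moved. The work goes in short steps, Python scripts to look and compute and a shell command to move; the robot and the scene stay as the last step left them, time stands still between calls to the robot, and variables do not carry over. Pictures are saved under pics/ and viewed, at most 10 in all, crops included, and the job is handed in when it is done.

```bash
mkdir -p pics; python3 - <<'E'
from rig import arm
import cv2,json
for n in("scene","top"):
    c=arm.capture(n); cv2.imwrite(f"pics/{n}0.png",c["image"]); print(n,c["camera_matrix"],c["k1"],c["R"],c["t"])
o=arm.get_obs(); print(o)
E
```

```text
scene [[434.57758354   0.         280.91139779]
 [  0.         434.57758354 209.82369502]
 [  0.           0.           1.        ]] -0.09230885815218365 [[-0.5323545   0.84635059  0.01701089]
 [ 0.50625017  0.33440833 -0.79490995]
 [-0.67846109 -0.41456212 -0.60648891]] [ 0.3139404  -0.18464126  1.80982792]
top [[487.26598841   0.         288.12631941]
 [  0.         487.26598841 212.20512226]
 [  0.           0.           1.        ]] -0.14124721805078183 [[ 0.02526103 -0.99967243 -0.00411215]
 [-0.98168401 -0.02402905 -0.18899502]
 [ 0.1888343   0.00881104 -0.98196943]] [-0.01718461  0.56660613  1.65393534]
{'clock': 0.1, 'joint_positions': array([ 1.21801057e+00,  2.76551987e-01,  1.50597850e+00, -1.26279171e-05,
        1.36067386e+00, -1.20985461e-01]), 'dq': array([-0.00037285, -0.00206134, -0.00322655, -0.00036462, -0.00021182,
       -0.00187313]), 'joint_efforts': array([ 6.11246742e-04, -4.17709279e+01, -2.46401292e+01, -2.57189968e-04,
        5.93963792e-03,  2.20235179e-06]), 'eef_pos': array([0.13192935, 0.5591667 , 0.20852585]), 'tool_rot': array([-1.83111675e-04,  1.15639495e-01,  9.93290923e-01, -7.84791638e-04]), 'contact_force': array([ 0.16020266,  0.06344013, -1.20569851]), 'moment': array([ 0.00291774,  0.00871408, -0.05399593]), 'finger_force': 0.0, 'width': 0.08518800756148126}
```

View pics/scene0.png

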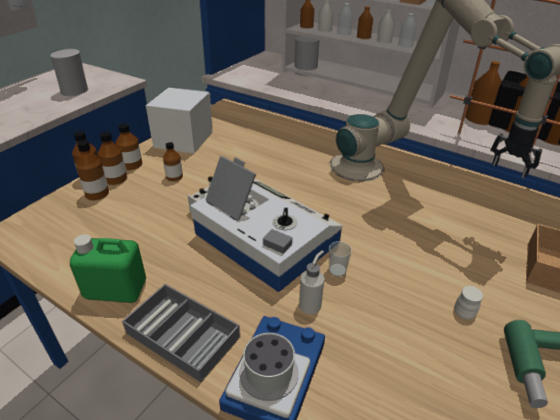

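View pics/top0.png

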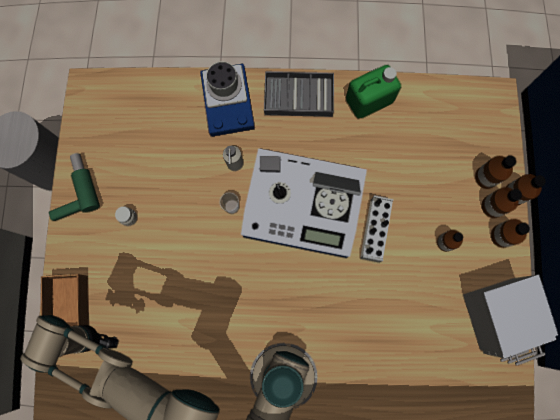

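The top view shows the photometer with corners near (258,150), (367,168), (352,257) and (243,240), the knob at (280,191) and the open lid at (337,182). In the scene view the knob is at (285,215) and the lid at (231,188). I'll enlarge both.

```bash
python3 - <<'E'
import cv2
a=cv2.imread("pics/top0.png")[140:265,235:395]; cv2.imwrite("pics/topc.png",cv2.resize(a,None,fx=4.7,fy=4.7,interpolation=cv2.INTER_CUBIC))
a=cv2.imread("pics/scene0.png")[150:285,180:350]; cv2.imwrite("pics/scenec.png",cv2.resize(a,None,fx=4.4,fy=4.4,interpolation=cv2.INTER_CUBIC))
E
```

```text
(no output)
```

View pics/topc.png

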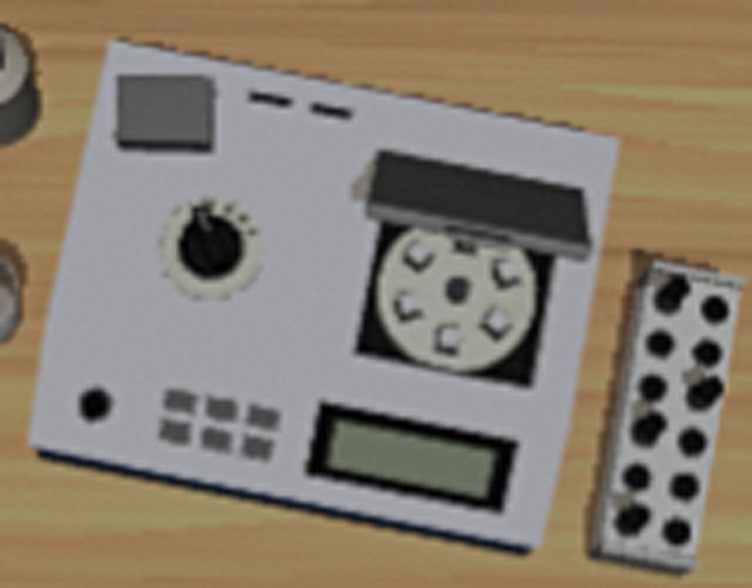

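View pics/scenec.png

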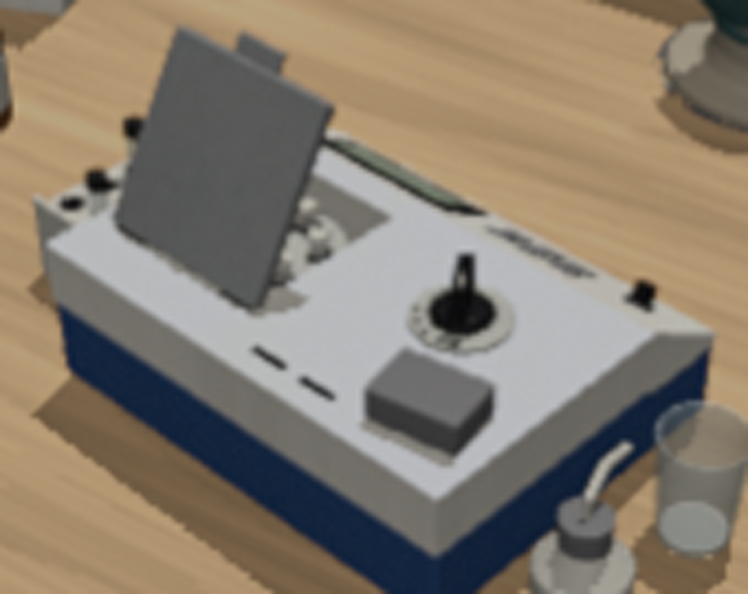

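The crops show these features, in crop pixels:
- **Top:** deck back corners at (110,40) and (618,140), plate disc centre about (211,248), lid plate (378,153)–(590,250).
- **Scene:** deck back corners at (437,498) and (45,243), knob skirt at (465,312), bar top at (466,258), lid corners at (182,28), (332,108), (258,308) and (118,222).

```bash
cat > h.py <<'E'
import cv2,numpy as np
from rig import arm
def ray(c,p):
    K=c["camera_matrix"];k=c["k1"]
    d=cv2.undistortPoints(np.array([[p]],float),K,np.array([k,0,0,0.]))[0,0]
    R=np.array(c["R"]);return -R.T@c["t"],R.T@np.array([d[0],d[1],1.])
def onz(c,p,z):
    o,d=ray(c,p);return o+d*(z-o[2])/d[2]
def tri(c1,p1,c2,p2):
    o1,d1=ray(c1,p1);o2,d2=ray(c2,p2);d1/=np.linalg.norm(d1);d2/=np.linalg.norm(d2)
    s=np.linalg.lstsq(np.c_[d1,-d2],o2-o1,rcond=None)[0];a=o1+s[0]*d1;b=o2+s[1]*d2
    return (a+b)/2,np.linalg.norm(a-b)
E
python3 - <<'E'
from h import *
np.set_printoptions(precision=4,suppress=True)
S=arm.capture("scene");T=arm.capture("top")
t=lambda x,y:(235+(x+.5)/4.7-.5,140+(y+.5)/4.7-.5); s=lambda x,y:(180+(x+.5)/4.4-.5,150+(y+.5)/4.4-.5)
print("cams",-S["R"].T@S["t"],-T["R"].T@T["t"])
for n,a,b in [("BL",(110,40),(437,498)),("BR",(618,140),(45,243)),("plate",(211,248),(461,320)),("trim",(95,404),(640,298)),("casetopL",(118,75),(456,428)),("lidA",(585,190),(182,28)),("lidB",(378,153),(332,108)),("lidA2",(592,250),(182,28)),("lidB2",(368,208),(332,108)),]:
    print(n,*tri(T,t(*a),S,s(*b)))
BL=onz(T,t(110,40),.128);BR=onz(T,t(618,140),.128)
print("z128",BL,BR,np.linalg.norm(BL-BR),"yaw",np.arctan2(*( -(BR-BL)[[0]],))if 0 else np.degrees(np.arctan2((BL-BR)[1],(BL-BR)[0])-np.pi/2))
print(onz(S,s(437,498),.128),onz(S,s(45,243),.128))
print("plate",onz(T,t(211,248),.13),onz(S,s(461,320),.13))
# dark knob masks
for c,(x0,y0,x1,y1) in((T,(268,178,294,206)),(S,(270,202,302,230))):
    g=c["image"][y0:y1,x0:x1].max(2); m=(g<60).astype(np.uint8)
    ct=max(cv2.findContours(m,0,2)[0],key=cv2.contourArea); M=cv2.moments(ct); print("knob",M["m10"]/M["m00"]+x0,M["m01"]/M["m00"]+y0,cv2.boundingRect(ct))
    print(g)
E
```

```text
cams [1.4885 0.5463 0.9455] [ 0.2443 -0.0181  1.7311]
BL [0.7748 0.1066 0.1276] 0.0017446262663803947
BR [ 0.7086 -0.2668  0.1266] 0.0003516098248261708
plate [0.6199 0.0278 0.1272] 0.001562801616908148
trim [0.5077 0.1084 0.1072] 0.0012513725019928244
casetopL [0.7398 0.0977 0.1541] 0.0017448034246803508
lidA [ 0.6225 -0.2112  0.2825] 0.02236924601962833
lidB [ 0.6447 -0.0734  0.2781] 0.02675115018568659
lidA2 [ 0.5925 -0.2261  0.2607] 0.0051019119782113416
lidB2 [ 0.6181 -0.0783  0.2596] 0.0033527082385116096
z128 [0.7751 0.1058 0.128 ] [ 0.7083 -0.2667  0.128 ] 0.3784554179036576 yaw -10.166226686318579
[0.7748 0.1076 0.128 ] [ 0.7099 -0.2652  0.128 ]
plate [0.6197 0.027  0.13  ] [0.6226 0.0303 0.13  ]
knob 279.088 191.56 (5, 6, 13, 15)
[[166 165 165 166 166 166 165 165 164 166 165 166 165 165 165 166 167 165
  166 166 166 166 165 165 166 167]
 [166 165 165 165 166 165 166 167 167 165 166 166 166 166 166 166 165 166
  166 166 165 166 165 165 165 165]
 [166 166 164 165 165 166 165 167 166 167 166 167 166 166 166 166 166 165
  165 166 166 165 166 166 166 164]
 [165 166 166 165 166 1
[... 5784 characters left out ...]
7 167 164 163 178 188 189 188 188]
 [189 189 183 152 143 134 118 149 158 148 115  64  41  36  31  29  31  49
   71 124 146 160 167 167 163 151 165 184 188 189 189 189]
 [189 189 189 178 148 127 137 160 159 136 111  97  92  90  89  95 101 130
  148 160 167 168 167 162 151 150 175 188 188 188 189 188]
 [189 188 188 189 179 147 134 149 146 118 106 107  98  82 101 139 154 163
  168 168 168 162 151 139 145 170 186 189 189 189 188 188]
 [188 179 173 183 190 180 148 130 130 127 133 120  94  81 128 160 166 164
  163 162 154 137 128 153 175 186 189 189 189 189 188 188]
 [174 148 136 151 172 185 180 171 160 139 128 118 111 111 130 142 141 136
  134 134 132 152 169 180 188 189 188 188 188 188 188 187]]
```

```bash
python3 -m crank '[1,0,0,-50,0,0,0, 1,0,0,-100,0,0,0, 1,0,0,-150,0,0,0, 1,-36,-31,-150,0,0,0, 1,-72,-62,-150,0,0,0]' 30; python3 -m crank '[1,-36,-31,0,0,0,0, 1,-72,-62,0,0,0,0, 1,-108,-93,0,0,0,0, 1,-144,-124,0,0,0,0, 1,-180,-155,0,0,0,0]'; python3 -m crank '[1,-36,-31,0,0,0,0, 1,-72,-62,0,0,0,0, 1,-108,-93,0,0,0,0, 1,-144,-124,0,0,0,0, 1,-180,-155,0,0,0,0]'
python3 - <<'E'
from h import *
np.set_printoptions(precision=4,suppress=True)
S=arm.capture("scene");T=arm.capture("top")
T0=cv2.imread("pics/top0.png")
print("barEnd",tri(T,(277.8,184.0),S,(285.3,207.7)),"barTop far-side ray",onz(S,(285.3,207.7),.171))
s=lambda x,y:(180+(x+.5)/4.4-.5,150+(y+.5)/4.4-.5)
print("hinge corners",onz(S,s(258,308),.136),onz(S,s(118,222),.136))
print(arm.get_obs()["eef_pos"],arm.get_obs()["tool_rot"])
E
```

```text
clock: 0.7
eef_pos: [0.1886, 0.4834, 0.3611]
tool_rot: [0.001, 0.114, 0.993, 0.002]
contact_force: [3.0, 1.0, -0.2]
width: 0.0125
finger_force: 0.0
clock: 1.2
eef_pos: [0.3281, 0.2888, 0.3593]
tool_rot: [0.0, 0.115, 0.993, 0.0]
contact_force: [1.6, 0.5, -0.6]
width: -0.0006
finger_force: 0.0
clock: 1.7
eef_pos: [0.4678, 0.0966, 0.3593]
tool_rot: [0.0, 0.116, 0.993, 0.0]
contact_force: [0.5, 0.5, -0.4]
width: 0.0
finger_force: 0.0
barEnd (array([0.6315, 0.0341, 0.1924]), np.float64(0.005573869631295929)) barTop far-side ray [0.6061 0.0222 0.171 ]
hinge corners [ 0.6936 -0.0875  0.136 ] [ 0.6696 -0.2304  0.136 ]
[0.4702 0.0936 0.3581] [ 0.0002  0.1192  0.9929 -0.0014]
```

```bash
python3 -m crank '[1,-36,-31,0,0,0,0, 1,-72,-62,0,0,0,0, 1,-108,-93,0,0,0,0, 1,-144,-124,0,0,0,0, 1,-180,-155,0,0,0,0]'; python3 -m crank '[1,-36,-31,0,0,0,0, 1,-63,-53,0,0,0,-3, 1,-63,-53,30,0,0,-3, 1,-63,-53,60,0,0,-3, 1,-63,-53,60,0,0,-3]'
python3 - <<'E'
from h import *
print(arm.get_obs()["eef_pos"],arm.get_obs()["tool_rot"])
S=arm.capture("scene")["image"][110:260,170:370];T=arm.capture("top")["image"][110:260,230:430]
cv2.imwrite("pics/b.png",cv2.resize(np.hstack([S,T]),None,fx=2,fy=2,interpolation=cv2.INTER_CUBIC))
E
```

```text
clock: 2.3
eef_pos: [0.6073, -0.0944, 0.3592]
tool_rot: [-0.0, 0.115, 0.993, 0.0]
contact_force: [0.3, -0.4, -0.2]
width: -0.0001
finger_force: 0.0
clock: 2.8
eef_pos: [0.6534, -0.1585, 0.2938]
tool_rot: [-0.005, 0.09, 0.996, 0.002]
contact_force: [-0.6, 0.9, -1.4]
width: -0.0002
finger_force: 0.0
[ 0.65344209 -0.15846888  0.29382061] [-0.00528976  0.08952413  0.99596925  0.00164254]
```

View pics/b.png

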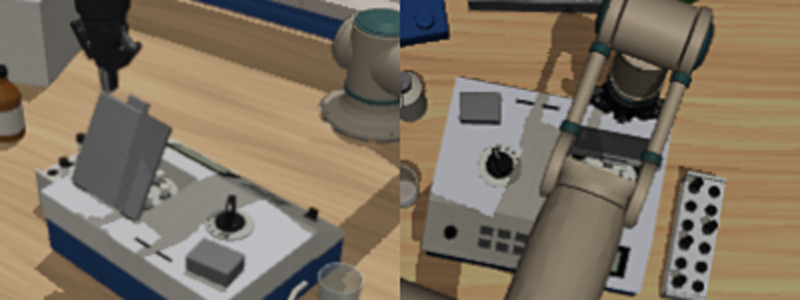

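The fingers (107,88 in the left half) hang just behind and above the lid edge, in line with it. I'll lower them and then push towards the robot.

```bash
python3 -m crank '[1,0,0,20,0,0,0, 1,0,0,40,0,0,0, 1,0,0,60,0,0,0, 1,0,0,65,0,0,0, 1,0,0,65,0,0,0]'; python3 -m crank '[1,8,0,0,0,0,0, 1,16,0,0,0,0,0, 1,24,0,0,0,0,0, 1,32,0,0,0,0,0, 1,40,0,3,0,0,0]'
```

```text
clock: 3.4
eef_pos: [0.6563, -0.1596, 0.2356]
tool_rot: [0.001, 0.089, 0.996, -0.0]
contact_force: [0.1, -0.3, -0.3]
width: -0.0001
finger_force: 0.0
clock: 3.9
eef_pos: [0.6165, -0.1529, 0.2322]
tool_rot: [0.001, 0.09, 0.996, -0.0]
contact_force: [1.2, 0.4, -0.6]
width: 0.0002
finger_force: 0.5
```

```bash
python3 -m crank '[1,8,0,7,0,0,0, 1,18,0,15,0,0,0, 1,25,0,23,0,0,0, 1,32,0,31,0,0,0, 1,38,0,40,0,0,0]'; python3 -m crank '[1,5,0,10,0,0,0, 1,9,0,20,0,0,0, 1,12,0,30,0,0,0, 1,14,0,38,0,0,0, 1,15,0,44,0,0,0]'
```

```text
clock: 4.4
eef_pos: [0.5785, -0.1459, 0.1909]
tool_rot: [0.0, 0.09, 0.996, -0.0]
contact_force: [-0.2, 0.5, 1.2]
width: -0.0001
finger_force: 0.5
clock: 4.9
eef_pos: [0.5638, -0.1431, 0.1462]
tool_rot: [-0.001, 0.09, 0.996, 0.0]
contact_force: [-0.3, -0.6, 1.4]
width: -0.0001
finger_force: 0.4
```

Almost shut. I'll press to contact and watch the force.

```bash
python3 -m crank '[1,0,0,2,0,0,0, 1,0,0,4,0,0,0, 1,0,0,5,0,0,0, 1,0,0,6,0,0,0, 1,0,0,6,0,0,0]'
```

```text
clock: 5.4
eef_pos: [0.5646, -0.1434, 0.1414]
tool_rot: [0.0, 0.09, 0.996, -0.0]
contact_force: [-0.9, -0.1, 0.8]
width: 0.0003
finger_force: 0.1
```

```bash
python3 -m crank '[1,0,0,1,0,0,0, 1,0,0,2,0,0,0, 1,0,0,3,0,0,0, 1,0,0,3,0,0,0, 1,0,0,3,0,0,0]'
```

```text
clock: 5.9
eef_pos: [0.5644, -0.1433, 0.1382]
tool_rot: [0.0, 0.09, 0.996, 0.0]
contact_force: [0.3, 0.2, -0.9]
width: -0.0
finger_force: 0.0
```

```bash
python3 -m crank '[1,0,0,1,0,0,0, 1,0,0,2,0,0,0, 1,0,0,3,0,0,0, 1,0,0,3,0,0,0]'
python3 - <<'E'
from h import *
S=arm.capture("scene")["image"][110:260,170:370];T=arm.capture("top")["image"][110:260,230:430]
cv2.imwrite("pics/c.png",cv2.resize(np.hstack([S,T]),None,fx=2,fy=2,interpolation=cv2.INTER_CUBIC))
E
```

```text
clock: 6.3
eef_pos: [0.5643, -0.1433, 0.1351]
tool_rot: [-0.0, 0.09, 0.996, 0.0]
contact_force: [0.0, -0.4, -0.1]
width: 0.0
finger_force: 0.0
```

View pics/c.png

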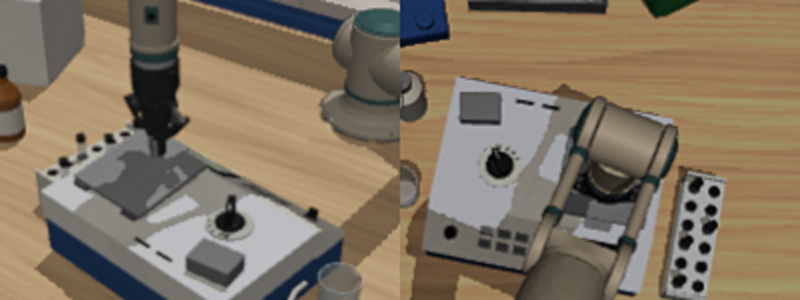

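The scene half shows the lid down over the compartment, corners near (75,185), (205,165) and (135,217), with the fingertip at about (158,155). The force says no contact, so I'll measure where the tip and the lid edge actually are.

```bash
python3 - <<'E'
from h import *
np.set_printoptions(precision=4,suppress=True)
S=arm.capture("scene");o=arm.get_obs()
def proj(X): 
    return cv2.projectPoints(np.array([X],float),cv2.Rodrigues(S["R"])[0],np.array(S["t"]),S["camera_matrix"],np.array([S["k1"],0,0,0.]))[0].ravel()
print("tcp px",proj(o["eef_pos"]),o["eef_pos"],o["contact_force"])
# expected shut-lid upper face corners
h=np.array([.672,-.1605]);e=np.array([.985,-.1736]);y=np.array([.1736,.985])
q={}
for r in(0,.15):
    for w in(-.076,.076):
        p=h-r*e+w*y; q[r,w]=proj([*p,.142]); print(r,w,q[r,w],"15mm up",proj([*p,.157]))
a=S["image"][165:225,200:280].copy(); k=8
b=cv2.resize(a,None,fx=k,fy=k,interpolation=cv2.INTER_CUBIC)
for v in q.values(): cv2.circle(b,tuple(int(x) for x in ((v-[200,165]+.5)*k)),5,(0,0,255),1)
v=proj(o["eef_pos"]);cv2.circle(b,tuple(int(x) for x in ((v-[200,165]+.5)*k)),5,(0,255,0),1)
cv2.imwrite("pics/d.png",b)
E
```

```text
tcp px [248.2762 193.0314] [ 0.5644 -0.1433  0.1352] [0.2551 0.2896 1.1375]
0 -0.076 [207.2594 196.3572] 15mm up [206.8562 192.4839]
0 0.076 [240.3552 216.7755] 15mm up [240.1539 212.7963]
0.15 -0.076 [241.5147 177.5644] 15mm up [241.3497 173.8098]
0.15 0.076 [274.5692 195.5774] 15mm up [274.6083 191.7153]
```

View pics/d.png

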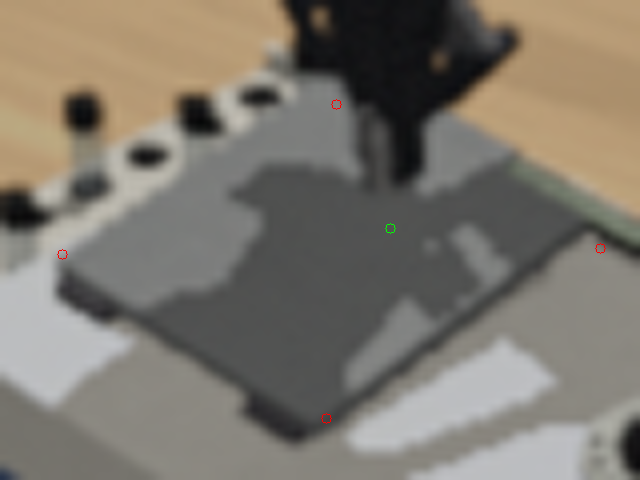

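The lid's free corners sit about 3 px above where a shut lid would be, so it is still roughly 0.08 rad open. The fingertip is also about 17 mm higher than the TCP reading suggests. I'll keep pressing until I feel the stop.

```bash
python3 -m crank '[1,0,0,2,0,0,0, 1,0,0,4,0,0,0, 1,0,0,6,0,0,0, 1,0,0,8,0,0,0, 1,0,0,8,0,0,0]';  python3 -m crank '[1,0,0,1,0,0,0, 1,0,0,2,0,0,0, 1,0,0,3,0,0,0, 1,0,0,3,0,0,0]'
python3 - <<'E'
from h import *
S=arm.capture("scene")
def proj(X): return cv2.projectPoints(np.array([X],float),cv2.Rodrigues(S["R"])[0],np.array(S["t"]),S["camera_matrix"],np.array([S["k1"],0,0,0.]))[0].ravel()
print("b.png tip seen 225,154; tcp",proj([.6534,-.1585,.2938]), "start", proj([.1319,.5592,.2085]))
a=cv2.imread("pics/scene0.png");g=a[130:185,470:550].max(2)<60
ys,xs=np.nonzero(g);print("start lowest dark",ys.max()+130,[ (x+470) for x in xs[ys==ys.max()]], [(int(y)+130,int(xs[ys==y].min())+470,int(xs[ys==y].max())+470) for y in range(25,ys.max()+1,3) if (ys==y).any()])
E
```

```text
clock: 6.95
eef_pos: [0.5642, -0.1433, 0.1269]
tool_rot: [-0.0, 0.09, 0.996, 0.0]
contact_force: [0.7, -0.3, 0.0]
width: 0.0002
finger_force: 0.0
clock: 7.35
eef_pos: [0.5643, -0.1433, 0.1241]
tool_rot: [-0.0, 0.09, 0.996, 0.0]
contact_force: [-0.1, -0.2, -0.4]
width: 0.0
finger_force: 0.0
b.png tip seen 225,154; tcp [224.56182673 161.2995776 ] start [504.76286238 179.81178362]
start lowest dark 184 [np.int64(537)] [(155, 495, 539), (158, 494, 539), (161, 493, 538), (164, 495, 537), (167, 526, 535), (170, 526, 528), (173, 522, 528), (176, 521, 526)]
```

```bash
python3 - <<'E'
from h import *
S=arm.capture("scene");o=arm.get_obs();print(o["eef_pos"],o["contact_force"],o["joint_efforts"],o["joint_positions"])
def proj(X): return cv2.projectPoints(np.array([X],float),cv2.Rodrigues(S["R"])[0],np.array(S["t"]),S["camera_matrix"],np.array([S["k1"],0,0,0.]))[0].ravel()
h=np.array([.672,-.1605]);e=np.array([.985,-.1736]);y=np.array([.1736,.985])
q=[proj([*(h-r*e+w*y),.142]) for r in(0,.15) for w in(-.076,.076)]
k=10;b=cv2.resize(S["image"][165:225,200:280],None,fx=k,fy=k,interpolation=cv2.INTER_CUBIC)
for v in q: cv2.circle(b,tuple(int(x) for x in ((v-[200,165]+.5)*k)),5,(0,0,255),1)
v=proj(o["eef_pos"]);cv2.circle(b,tuple(int(x) for x in ((v-[200,165]+.5)*k)),5,(0,255,0),1)
cv2.imwrite("pics/e.png",b)
E
```

```text
[ 0.56448419 -0.14333089  0.12422579] [-0.83105566  0.56091581  0.13517924] [-1.08587163e-03 -4.36809146e+01 -2.24491864e+01 -1.68262286e-03
  1.04169489e-02 -2.06032456e-05] [-3.68191483e-01  3.45354330e-01  1.62263872e+00  1.38190364e-04
  1.17329762e+00 -1.75959511e+00]
```

View pics/e.png

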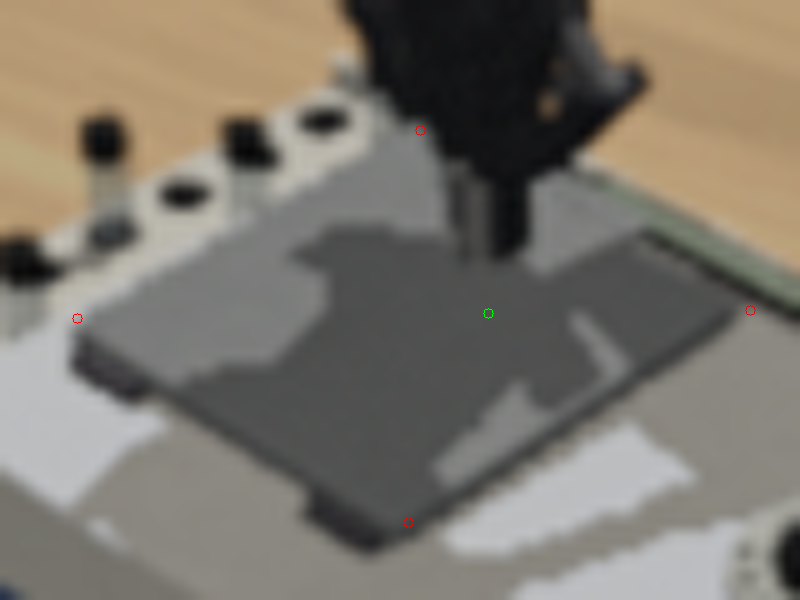

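The visible tip (248.7,191.2) is 5 px, about 19–20 mm, short of the reported TCP, and it was the same in both earlier poses. So the reading is about 19 mm past the real tip, and the tip is now at about z 0.143. The lid is almost shut, so I'll press a little more.

```bash
python3 -m crank '[1,0,0,1,0,0,0, 1,0,0,2,0,0,0, 1,0,0,3,0,0,0, 1,0,0,3,0,0,0]'; python3 -m crank '[1,0,0,1,0,0,0, 1,0,0,2,0,0,0, 1,0,0,2,0,0,0, 1,0,0,2,0,0,0]'
```

```text
clock: 7.85
eef_pos: [0.5642, -0.1433, 0.1211]
tool_rot: [-0.0, 0.09, 0.996, 0.0]
contact_force: [0.4, 0.2, -0.0]
width: -0.0004
finger_force: 0.0
clock: 8.25
eef_pos: [0.5643, -0.1433, 0.12]
tool_rot: [0.0, 0.09, 0.996, -0.0]
contact_force: [-1.7, 0.9, 6.2]
width: 0.0001
finger_force: 2.7
```

The lid is on its stop: the force rose to 6 N at reading 0.120, which puts the real tip about 22 mm behind the reading. I'll lift and move over the knob, opening and turning to the bar heading on the way.

```bash
python3 -m crank '[1,0,0,-40,0,0,0, 1,0,0,-80,0,0,0, 1,0,0,-130,0,0,0, 1,0,0,-130,0,0,0]'; python3 -m crank '[-1,-6,45,0,0,0,-7, -1,-12,90,0,0,0,-14, -1,-18,135,0,0,0,-21, -1,-24,180,0,0,0,-28, -1,-24,180,0,0,0,-34.7]' 40;  python3 -m crank '[-1,0,0,0,0,0,0, -1,0,0,0,0,0,0, -1,0,0,0,0,0,0]'
python3 - <<'E'
from h import *
np.set_printoptions(precision=4,suppress=True)
S=arm.capture("scene");T=arm.capture("top");o=arm.get_obs();print(o["eef_pos"],o["tool_rot"],o["width"])
def proj(X): return cv2.projectPoints(np.array([X],float),cv2.Rodrigues(S["R"])[0],np.array(S["t"]),S["camera_matrix"],np.array([S["k1"],0,0,0.]))[0].ravel()
h=np.array([.672,-.1605]);e=np.array([.985,-.1736]);y=np.array([.1736,.985])
k=6;x0,y0=200,135;b=cv2.resize(S["image"][y0:y0+95,x0:x0+120],None,fx=k,fy=k,interpolation=cv2.INTER_CUBIC)
P=[[*(h-r*e+w*y),.142] for r in(0,.15) for w in(-.076,.076)]
d=np.array([np.cos(np.radians(24.4)),np.sin(np.radians(24.4))]);kc=np.array([.6205,.029])
P+=[[*(kc+s*.022*d),.171] for s in(-1,1)]
for X in P+[o["eef_pos"]]:
    v=proj(X);cv2.circle(b,tuple(int(x) for x in ((v-[x0,y0]+.5)*k)),4,(0,0,255),1)
cv2.imwrite("pics/f.png",b)
E
```

```text
clock: 8.65
eef_pos: [0.5684, -0.1448, 0.2567]
tool_rot: [0.007, 0.09, 0.996, -0.002]
contact_force: [0.3, 0.4, -0.5]
width: -0.0002
finger_force: 0.0
clock: 9.15
eef_pos: [0.6213, 0.0353, 0.2482]
tool_rot: [0.001, -0.217, 0.976, 0.002]
contact_force: [-0.2, -0.9, 0.3]
width: 0.0726
finger_force: 0.0
clock: 9.45
eef_pos: [0.6199, 0.0286, 0.2491]
tool_rot: [-0.0, -0.21, 0.978, -0.0]
contact_force: [0.1, 0.0, -0.1]
width: 0.0852
finger_force: 0.0
[0.6199 0.0285 0.2493] [ 0.     -0.2103  0.9776 -0.    ] 0.08557222828905717
```

View pics/f.png

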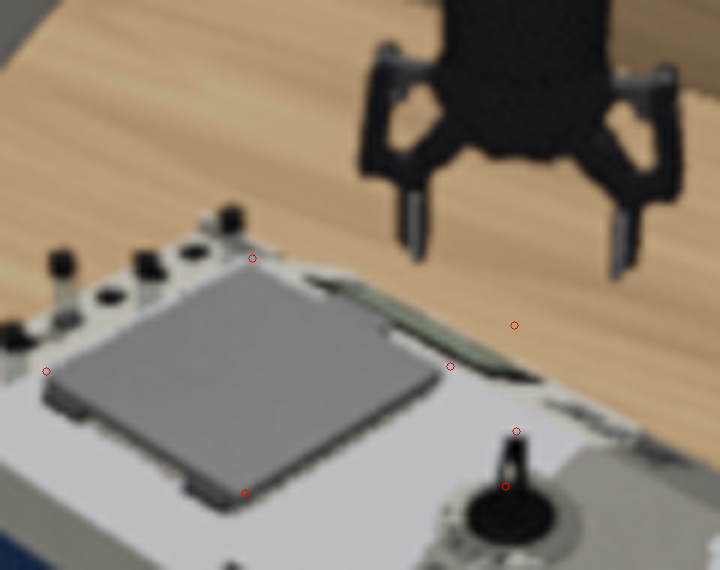

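Every lid corner matches its circle, so the lid is shut. The open finger tips at (415,258) and (618,275) straddle the bar at (514,440). I'll descend and close on it.

```bash
python3 -m crank '[-1,0,0,40,0,0,0, -1,0,0,80,0,0,0, -1,0,0,110,0,0,0, -1,0,0,124,0,0,0, -1,0,0,124,0,0,0]'; python3 -m crank '[0.3,0,0,0,0,0,0, 0.5,0,0,0,0,0,0, 0.6,0,0,0,0,0,0, 1,0,0,0,0,0,0, 1,0,0,0,0,0,0]' 25;  python3 -m crank '[1,0,0,0,0,0,0, 1,0,0,0,0,0,0, 1,0,0,0,0,0,0]' 25
```

```text
clock: 10.05
eef_pos: [0.618, 0.0289, 0.1227]
tool_rot: [-0.003, -0.211, 0.978, 0.001]
contact_force: [0.1, 0.3, -0.4]
width: 0.0854
finger_force: 0.0
clock: 10.55
eef_pos: [0.6209, 0.0286, 0.1262]
tool_rot: [0.001, -0.212, 0.977, -0.001]
contact_force: [4.1, -14.7, 2.3]
width: 0.0124
finger_force: 19.6
clock: 10.85
eef_pos: [0.6209, 0.0285, 0.1262]
tool_rot: [0.001, -0.212, 0.977, -0.001]
contact_force: [1.3, -3.4, 4.9]
width: 0.0123
finger_force: 29.9
```

```bash
cat > m.py <<'E'
from h import *
q=[]
o=arm.get_obs(); a=2*np.degrees(np.arctan2(o["tool_rot"][2],o["tool_rot"][1]))-90
print("heading %.1f turned %.3f Mz %.3f"%(a,np.radians(114.5-a),o["moment"][2]),o["contact_force"].round(1),o["joint_efforts"][5].round(3),o["width"].round(4))
E
python3 m.py
python3 -m crank '[1,0,0,0,0,0,2, 1,0,0,0,0,0,4, 1,0,0,0,0,0,6, 1,0,0,0,0,0,6]' 60 >/dev/null; python3 m.py
python3 -m crank '[1,0,0,0,0,0,3, 1,0,0,0,0,0,6, 1,0,0,0,0,0,6]' >/dev/null; python3 m.py
python3 -m crank '[1,0,0,0,0,0,3, 1,0,0,0,0,0,6, 1,0,0,0,0,0,6]' >/dev/null; python3 m.py
python3 -m crank '[1,0,0,0,0,0,3, 1,0,0,0,0,0,6, 1,0,0,0,0,0,6]' >/dev/null; python3 m.py
```

```text
Traceback (most recent call last):
  File "m.py", line 4, in <module>
    print("heading %.1f turned %.3f Mz %.3f"%(a,np.radians(114.5-a),o["moment"][2]),o["contact_force"].round(1),o["joint_efforts"][5].round(3),o["width"].round(4))
                                                                                                                                               ^^^^^^^^^^^^^^^^
AttributeError: 'float' object has no attribute 'round'
Traceback (most recent call last):
  File "m.py", line 4, in <module>
    print("heading %.1f turned %.3f Mz %.3f"%(a,np.radians(114.5-a),o["moment"][2]),o["contact_force"].round(1),o["joint_efforts"][5].round(3),o["width"].round(4))
                                                                                                                                               ^^^^^^^^^^^^^^^^
AttributeError: 'float' object has no attribute 'round'
Traceback (most recent call last):
  File "m.py", line 4, in <module>
    print("heading %.1f turned %.3f Mz %.3f"%(a,np.radians(114.5-a),o["moment"][2]),o["contact_force"].round(1),o["joint_efforts"]
[... 449 characters left out ...]
][5].round(3),o["width"].round(4))
                                                                                                                                               ^^^^^^^^^^^^^^^^
AttributeError: 'float' object has no attribute 'round'
Traceback (most recent call last):
  File "m.py", line 4, in <module>
    print("heading %.1f turned %.3f Mz %.3f"%(a,np.radians(114.5-a),o["moment"][2]),o["contact_force"].round(1),o["joint_efforts"][5].round(3),o["width"].round(4))
                                                                                                                                               ^^^^^^^^^^^^^^^^
AttributeError: 'float' object has no attribute 'round'
```

```bash
sed -i 's/,o\["width"\].round(4)/,round(float(o["width"]),4),o["eef_pos"].round(4)/' m.py
python3 m.py
for i in 1 ; do :; done
python3 -m crank '[1,0,0,0,0,0,1.5, 1,0,0,0,0,0,3, 1,0,0,0,0,0,3]' >/dev/null; python3 m.py
python3 -m crank '[1,0,0,0,0,0,1.5, 1,0,0,0,0,0,3, 1,0,0,0,0,0,3]' >/dev/null; python3 m.py
python3 -m crank '[1,0,0,0,0,0,1.5, 1,0,0,0,0,0,3, 1,0,0,0,0,0,3]' >/dev/null; python3 m.py
python3 -m crank '[1,0,0,0,0,0,1.5, 1,0,0,0,0,0,3, 1,0,0,0,0,0,3]' >/dev/null; python3 m.py
python3 -m crank '[1,0,0,0,0,0,1.5, 1,0,0,0,0,0,3, 1,0,0,0,0,0,3]' >/dev/null; python3 m.py
python3 -m crank '[1,0,0,0,0,0,1.5, 1,0,0,0,0,0,3, 1,0,0,0,0,0,3]' >/dev/null; python3 m.py
python3 -m crank '[1,0,0,0,0,0,1.5, 1,0,0,0,0,0,3, 1,0,0,0,0,0,3]' >/dev/null; python3 m.py
python3 -m crank '[1,0,0,0,0,0,1.5, 1,0,0,0,0,0,3, 1,0,0,0,0,0,3]' >/dev/null; python3 m.py
```

```text
heading 90.4 turned 0.421 Mz 0.152 [ 0.9 -5.3  5.5] 0.341 0.0121 [0.621  0.0282 0.1263]
heading 87.4 turned 0.472 Mz 0.193 [ 1.2 -5.9  5.1] 0.293 0.0119 [0.621  0.0282 0.1263]
heading 84.4 turned 0.525 Mz 0.226 [-0.5 -6.2  5.5] 0.301 0.0118 [0.621  0.0281 0.1263]
heading 81.4 turned 0.577 Mz 0.238 [ 0.4 -5.4  5.1] 0.26 0.0116 [0.621  0.0281 0.1263]
heading 78.4 turned 0.630 Mz 0.147 [ 0.9 -5.   5.7] 0.196 0.012 [0.621  0.0281 0.1263]
heading 75.4 turned 0.682 Mz 0.056 [ 0.9 -5.7  5.5] 0.153 0.0119 [0.621  0.028  0.1263]
heading 72.4 turned 0.735 Mz 0.057 [ 0.6 -6.   4.1] 0.16 0.0117 [0.621  0.028  0.1263]
heading 69.4 turned 0.787 Mz 0.112 [ 0.4 -7.2  5.4] 0.211 0.012 [0.621  0.0279 0.1263]
heading 66.4 turned 0.839 Mz 0.185 [ 1.4 -6.9  6.3] 0.274 0.0116 [0.621  0.0279 0.1263]
```

The clicks come through clearly in the moment. The rising mean crossing is at about 0.41 for the first click and 0.81 for the second, so I'll creep on to the third at about 1.21.

```bash
python3 -m crank '[1,0,0,0,0,0,1.5, 1,0,0,0,0,0,3, 1,0,0,0,0,0,3]' >/dev/null; python3 m.py
python3 -m crank '[1,0,0,0,0,0,1.5, 1,0,0,0,0,0,3, 1,0,0,0,0,0,3]' >/dev/null; python3 m.py
python3 -m crank '[1,0,0,0,0,0,1.5, 1,0,0,0,0,0,3, 1,0,0,0,0,0,3]' >/dev/null; python3 m.py
python3 -m crank '[1,0,0,0,0,0,1.5, 1,0,0,0,0,0,3, 1,0,0,0,0,0,3]' >/dev/null; python3 m.py
python3 -m crank '[1,0,0,0,0,0,1.5, 1,0,0,0,0,0,3, 1,0,0,0,0,0,3]' >/dev/null; python3 m.py
python3 -m crank '[1,0,0,0,0,0,1.5, 1,0,0,0,0,0,3, 1,0,0,0,0,0,3]' >/dev/null; python3 m.py
python3 -m crank '[1,0,0,0,0,0,1.5, 1,0,0,0,0,0,3, 1,0,0,0,0,0,3]' >/dev/null; python3 m.py
```

```text
heading 63.4 turned 0.891 Mz 0.209 [ 0.7 -6.3  5.3] 0.312 0.0123 [0.621  0.0279 0.1263]
heading 60.4 turned 0.943 Mz 0.189 [ 1.4 -6.1  5.4] 0.302 0.0116 [0.621  0.0278 0.1263]
heading 57.4 turned 0.996 Mz 0.160 [ 0.7 -6.2  6.2] 0.247 0.0115 [0.621  0.0278 0.1263]
heading 54.4 turned 1.048 Mz 0.064 [ 0.5 -6.7  5.3] 0.186 0.0116 [0.6209 0.0278 0.1263]
heading 51.4 turned 1.101 Mz 0.051 [-0.2 -7.3  5.5] 0.159 0.0117 [0.6209 0.0277 0.1263]
heading 48.4 turned 1.153 Mz 0.087 [ 0.2 -6.3  4.8] 0.184 0.0118 [0.6209 0.0277 0.1263]
heading 45.4 turned 1.205 Mz 0.198 [-0.2 -6.6  6.1] 0.243 0.0117 [0.6209 0.0276 0.1263]
```

The minimum came at 1.1 and the moment is now rising through the mean at 1.205, which is the third click. I'll hold, check and hand in.

```bash
python3 -m crank '[1,0,0,0,0,0,0, 1,0,0,0,0,0,0, 1,0,0,0,0,0,0, 1,0,0,0,0,0,0, 1,0,0,0,0,0,0]'; python3 m.py
python3 - <<'E'
from h import *
S=arm.capture("scene");T=arm.capture("top")
cv2.imwrite("pics/g.png",cv2.resize(np.hstack([S["image"][130:260,190:370],T["image"][130:260,210:400]]),None,fx=2.1,fy=2.1,interpolation=cv2.INTER_CUBIC))
E
```

```text
clock: 17.15
eef_pos: [0.6209, 0.0276, 0.1263]
tool_rot: [0.002, 0.379, 0.925, -0.001]
contact_force: [0.2, -6.0, 5.1]
width: 0.0116
finger_force: 62.1
heading 45.5 turned 1.205 Mz 0.141 [ 0.2 -6.   5.1] 0.146 0.0116 [0.6209 0.0276 0.1263]
```

View pics/g.png

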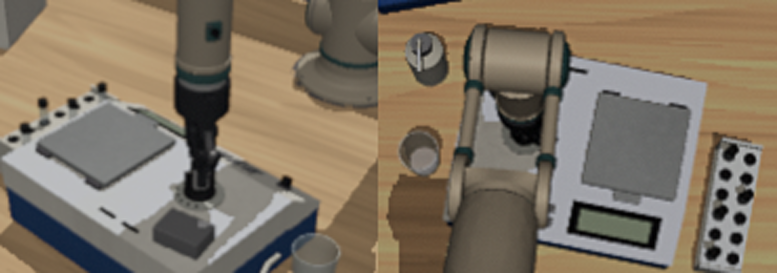

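The lid is shut (left half, about (105,145)), the fingers hold the knob at (200,180), and the case, beaker and rack are in place. Handing in.

```bash
python3 -c "
from rig import arm
print(arm.close_job())"
```

```text
the job is handed in; nothing more can be done
None
```

I shut the lid, turned the knob to its third click (tool turned 1.205 rad, grip 62 N) and handed the job in with the knob still held there; the last pictures show nothing nearby disturbed, but no verdict came back.

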